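# Heft the sugar tins, put the two low ones in their stand, hold up the fullest

## Task

One of the three matching green sugar tins is still full, the other two are running low; the lids stay shut, so heft the tins and find the heaviest by feel. Put the two lighter tins away, standing fully down in wells of the wooden stand (any wells), and finish holding the heaviest one still in the gripper, upright, its underside at least 15 cm above the free front part of the worktop, ready for filling the sugar bowl. Keep every tin upright, and leave the bowl, the spoon and the tumbler where they are.

Things in the scene. Friction and masses are not known exactly. Their poses are not given: they have to be found in the camera images.
- tin_p: one of three identical closed tins (dark green, cream band, brass bead, fixed lid): upright cylinder, 64 mm wide, 100 mm high; origin at the centre of its underside. Stands loose on the worktop, over 30 mm from the next. Weighs 0.15 to 0.55 kg; the fullest, a different one at each start, is at least 0.15 kg heavier than either other. Contents may shift 2 mm
- tin_q: one of three identical closed tins (dark green, cream band, brass bead, fixed lid): upright cylinder, 64 mm wide, 100 mm high; origin at the centre of its underside. Stands loose on the worktop, over 30 mm from the next. Weighs 0.15 to 0.55 kg; the fullest, a different one at each start, is at least 0.15 kg heavier than either other. Contents may shift 2 mm
- tin_r: one of three identical closed tins (dark green, cream band, brass bead, fixed lid): upright cylinder, 64 mm wide, 100 mm high; origin at the centre of its underside. Stands loose on the worktop, over 30 mm from the next. Weighs 0.15 to 0.55 kg; the fullest, a different one at each start, is at least 0.15 kg heavier than either other. Contents may shift 2 mm
- stand: fixed wooden stand, 104 mm (x) by 296 mm (y) by 30 mm high; three round wells in a row along its y, 95 mm apart, each 72 mm wide, 20 mm deep, with a 4 mm chamfer at the mouth; each takes one tin upright (fully down, its top is 110 mm above the worktop). Origin under its centre, on the worktop
- well_1 (a point): first well of the stand as the stand's y points, centre of the well's floor (10 mm above the worktop, 20 mm below the stand's top): the one 95 mm towards +y of the stand's centre
- well_2 (a point): middle well of the stand as the stand's y points, centre of the well's floor (10 mm above the worktop, 20 mm below the stand's top)
- well_3 (a point): last well of the stand as the stand's y points, centre of the well's floor (10 mm above the worktop, 20 mm below the stand's top): 95 mm towards -y of the stand's centre
- sugar_bowl: bystander: white bowl with a red line, 130 mm wide, 63 mm high, to the left of the stand; origin at the centre of its underside
- spoon: bystander: spoon with a red handle, 188 mm long, lying near the front edge; origin under its middle
- tumbler: bystander: upturned smoked glass tumbler, 74 mm wide, 76 mm high, to the left behind the bowl; origin at the centre of its underside
Things that resemble listed ones, but are neither listed nor needed, are in the scene too. What is shaped like the tin_r but blue is not meant.

How it is judged:
At the end, for the whole second after the job is handed in: The heaviest tin is held by the gripper alone, still and upright within 0.3 rad, underside over 12 cm above the worktop's front part (x < 0.62). The other two stand released in two wells, fully down: within 4 mm of the floor, 6 mm of the centre, each pressing on the stand with under 3.4 N (((height (world z) of tin_p above 0.12 m and angle between tin_p's own z axis and vertical below 0.3 rad and linear speed of tin_p below 0.05 m/s and contact force between tin_p and the fingers above 1 N and contact force between tin_p and stand below 0.1 N and distance between tin_p and the grasp point below 0.14 m and world x of tin_p below 0.62 m and ((horizontal distance between tin_r and well_1 below 0.006 m and z of tin_r in the frame of well_1 below 0.004 m) or (horizontal distance between tin_r and well_2 below 0.006 m and z of tin_r in the frame of well_2 below 0.004 m) or (horizontal distance between tin_r and well_3 below 0.006 m and z of tin_r in the frame of well_3 below 0.004 m)) and angle between each of tin_r, tin_q's own z axis and vertical below 0.08 rad and linear speed of each of tin_r, tin_q below 0.03 m/s and contact force between each of tin_r, tin_q and the fingers below 0.2 N and contact force between tin_r and stand between 0.5 and 3.4 N and ((horizontal distance between tin_q and well_1 below 0.006 m and z of tin_q in the frame of well_1 below 0.004 m) or (horizontal distance between tin_q and well_2 below 0.006 m and z of tin_q in the frame of well_2 below 0.004 m) or (horizontal distance between tin_q and well_3 below 0.006 m and z of tin_q in the frame of well_3 below 0.004 m)) and contact force between tin_q and stand between 0.5 and 3.4 N) or (height (world z) of tin_q above 0.12 m and angle between tin_q's own z axis and vertical below 0.3 rad and linear speed of tin_q below 0.05 m/s and contact force between tin_q and the fingers above 1 N and contact force between tin_q and stand below 0.1 N and distance between tin_q and the grasp point below 0.14 m and world x of tin_q below 0.62 m and ((horizontal distance between tin_p and well_1 below 0.006 m and z of tin_p in the frame of well_1 below 0.004 m) or (horizontal distance between tin_p and well_2 below 0.006 m and z of tin_p in the frame of well_2 below 0.004 m) or (horizontal distance between tin_p and well_3 below 0.006 m and z of tin_p in the frame of well_3 below 0.004 m)) and angle between each of tin_p, tin_r's own z axis and vertical below 0.08 rad and linear speed of each of tin_p, tin_r below 0.03 m/s and contact force between each of tin_p, tin_r and the fingers below 0.2 N and contact force between tin_p and stand between 0.5 and 3.4 N and ((horizontal distance between tin_r and well_1 below 0.006 m and z of tin_r in the frame of well_1 below 0.004 m) or (horizontal distance between tin_r and well_2 below 0.006 m and z of tin_r in the frame of well_2 below 0.004 m) or (horizontal distance between tin_r and well_3 below 0.006 m and z of tin_r in the frame of well_3 below 0.004 m)) and contact force between tin_r and stand between 0.5 and 3.4 N) or (height (world z) of tin_r above 0.12 m and angle between tin_r's own z axis and vertical below 0.3 rad and linear speed of tin_r below 0.05 m/s and contact force between tin_r and the fingers above 1 N and contact force between tin_r and stand below 0.1 N and distance between tin_r and the grasp point below 0.14 m and world x of tin_r below 0.62 m and ((horizontal distance between tin_q and well_1 below 0.006 m and z of tin_q in the frame of well_1 below 0.004 m) or (horizontal distance between tin_q and well_2 below 0.006 m and z of tin_q in the frame of well_2 below 0.004 m) or (horizontal distance between tin_q and well_3 below 0.006 m and z of tin_q in the frame of well_3 below 0.004 m)) and angle between each of tin_q, tin_p's own z axis and vertical below 0.08 rad and linear speed of each of tin_q, tin_p below 0.03 m/s and contact force between each of tin_q, tin_p and the fingers below 0.2 N and contact force between tin_q and stand between 0.5 and 3.4 N and ((horizontal distance between tin_p and well_1 below 0.006 m and z of tin_p in the frame of well_1 below 0.004 m) or (horizontal distance between tin_p and well_2 below 0.006 m and z of tin_p in the frame of well_2 below 0.004 m) or (horizontal distance between tin_p and well_3 below 0.006 m and z of tin_p in the frame of well_3 below 0.004 m)) and contact force between tin_p and stand between 0.5 and 3.4 N))); the arm keeps its last pose, push and grip.
It fails at once if a tin is tipped over or leans more than about 30 degrees (angle between any of tin_p, tin_q, tin_r's own z axis and vertical above 0.55 rad).
It fails at once if the bowl, the spoon or the tumbler is pushed more than 3 cm from its place or tipped (distance of any of sugar_bowl, spoon, tumbler from where it was at the start of the episode above 0.03 m or angle between any of sugar_bowl, tumbler's own z axis and vertical above 0.5 rad).
It also fails if it takes over 72 s, if anything falls off the work surface, if the arm or the gripper's body presses on something with over 40 N, if the wrist force passes 120 N, or if a joint passes its speed limit or range.

## Robot

A 6-joint arm with a two-finger parallel gripper is mounted at the origin on a cart in front of the work surface, level with it; the furniture and walls round the work are solid. World frame = base frame: x ahead of the robot, y to its left, z up, the work surface at z = 0. Lengths are in m, angles in rad, forces in N, time in s.
With the tool pointing down it reaches from about 0.25 to 0.775 m from the base axis. Payload 4 kg.
Tool frame: the origin (TCP) lies at the centre of the arm's flange, where the gripper is bolted on; the fingertips stand 199 mm ahead of it and the grasp point (between the pads) lies 180 mm ahead of it (robot.tcp_to_tips is the z of the fingertips in the tool frame, in m); z points along the fingers, y is the line along which they close (so a half turn about z gives the same grasp; the last joint's range is limited). The gripper opens to 94 mm and grips with 3 to 60 N. Pads are 16 mm wide; open, the fingers measure 119 mm over their backs; the gripper's body (75 mm by 177 mm) begins 78 mm behind the grasp point.
Start: joints at [1.218, 0.087, 1.371, -0, 1.684, -0.103], TCP at [0.136, 0.533, 0.405] pointing down, gripper open.
Joint ranges: [-3.1, 3.1], [-0.76, 2.03], [0.27, 2.55], [-1.08, 4.22], [0.17, 2.65], [-2.57, 2.57]. Speed limits (rad/s): [2.79, 2.79, 3.14, 3.14, 3.14, 3.14].

## Interface

Orientations are given as [roll, pitch, yaw] about the fixed x, y, z axes, in that order (R = Rz(yaw) Ry(pitch) Rx(roll)).
In Python, from bench import robot gives the robot as it stands.
- The arm moves only by the tool play_rows, never from a script. Its arguments are lists of equal length, an entry for each row: "translation": the shift along the tool's x, y, z scaled (see below), a list of three; "twist": the turn, a rotation vector about the tool's x, y, z scaled (see below), a list of three; "gripper": the opening, from -1 (shut) to 1 (fully open). A call has 1 to 8 rows; each row shifts and turns the commanded pose from where the row before left it, along the tool's axes as they then stand; what a row does not reach is not made up. The controller multiplies each number of a shift by 0.04 m and each number of a turn by 0.1 rad. A row lasts 1/10 s, in which the tool goes at most 50 mm and 8.59 degrees, less where a joint would pass 70% of its speed; a pose out of reach is approached as far as the arm can. A call with a number of a shift or a turn outside -1 to 1 is refused whole. A call with a gripper value outside its range is refused whole. The fingers move at their own pace and stop on an object; the grip force is fixed at half the most. Time passes only in rows, so rows that do not move let the fingers close. It gives the time, the measured TCP pose, the force, the opening and the grip force at its end, in the units of the state.
- robot.get_obs(): the state, without advancing time (a new reading comes with each control period).
- robot.snapshot(name): name is "side" or "top" or "wrist"; returns the picture (420x560x3 uint8, red, green, blue); there is no depth.
- robot.camera_model(name): a dict with "camera_matrix" (3x3 intrinsics, pixels), "rvec" (rotation vector, rad) and "tvec" (3), from world to camera coordinates, as OpenCV has them. Camera axes: x right, y down, z forward; pixel columns grow to the right and rows downward; lengths in m; the calibration is good to about 2 mm. A picture is of the moment at which its call begins: read the wrist's pose just before it. camera_model takes no time and is no camera call; for the wrist camera it gives the pose at the moment of the call.
- robot.close_job(): hands the job in; it is judged then, once.
Trained networks look in the newest picture that a camera, given by its name, has taken for a name from the list of things; names that differ only in an ending like _2 or _b are one class to them, and where a whole thing is asked for, a point or a joint stands for the part that bears it (a point fixed in the world has none). Each returns a list of dicts, best first, with "score" (0 to 1); they miss things now and then, are a little off and sometimes report something else, mostly with a low value. They report only what shows in the picture. A call takes as long as a camera call. They do not tell look-alikes from the thing itself.
- robot.recognise(name, camera): "centre" ([x, y, z] in m, in world coordinates, good to about 4 mm: the middle of the surface that is visible of it).
- robot.spot_point(name, camera): "centre" ([x, y, z] in m, in world coordinates, good to about 4 mm: a listed point, or the origin of a listed thing).
The state is a dict: "time": time; "joint_positions": joint angles; "qvel": joint speeds; "joint_torque": joint torques, N m; "tool_pos": TCP position; "ee_rot": TCP orientation; "wrist_force": force on the tool from outside, world axes, zero at the start; "wrist_torque": the same for the moment, N m; "width": finger opening in m; "finger_force": force on a finger pad.
Only numpy, scipy, OpenCV 4.12 (cv2) and the standard library are available. Lean on these libraries where they do the work, as an engineer would, in place of code of your own. Each camera call takes 0.05 s, during which the arm holds its last target. There are 200 camera calls.

## Working session

There is one attempt and no reset: what is moved stays moved. The work goes in short steps, Python scripts to look and compute and a tool call to move; the robot and the scene stay as the last step left them, time stands still between calls to the robot, and variables do not carry over. Pictures are saved under pics/ and viewed, at most 10 in all, crops included, and the job is handed in when it is done.

Besides the shell and the picture viewer there is one more tool, called after "Request:" by a JSON object that holds its "name" and its "arguments". play_rows: Moves the arm, as the interface text tells. Its arguments: {"type":"object","properties":{"translation":{"type":"array","items":{"type":"array","items":{"type":"number","minimum":-1,"maximum":1}}},"twist":{"type":"array","items":{"type":"array","items":{"type":"number","minimum":-1,"maximum":1}}},"gripper":{"type":"array","items":{"type":"number"}}},"required":["translation","twist","gripper"]}

```bash
mkdir -p pics; python3 - <<'E'
from bench import robot
import cv2
o=robot.get_obs(); print({k:o[k] for k in('time','tool_pos','ee_rot','wrist_force','width')})
ims=[]
for c in('top','side'):
    im=robot.snapshot(c); ims.append(im); cv2.imwrite(f'pics/{c}0.png',im[:,:,::-1])
    for n in('tin_p','stand','sugar_bowl','tumbler'):
        print(c,n,[(round(d['score'],2),[round(float(v),3) for v in d['centre']]) for d in robot.spot_point(n,c)])
    for n in('well_1','well_2','well_3'):
        print(c,n,[(round(d['score'],2),[round(float(v),3) for v in d['centre']]) for d in robot.spot_point(n,c)])
E
```

```text
{'time': 0.0, 'tool_pos': array([0.13592312, 0.53282263, 0.40350643]), 'ee_rot': array([-3.13941181e+00, -2.29612358e-04,  2.89179927e+00]), 'wrist_force': array([ 0.81988186, -0.0816599 ,  0.40323326]), 'width': 0.09386946825871156}
top tin_p [(0.96, [0.528, -0.398, 0.003]), (0.82, [0.557, -0.206, 0.003]), (0.78, [0.612, -0.294, 0.005]), (0.65, [0.463, 0.113, 0.008]), (0.55, [0.467, -0.251, 0.001])]
top stand [(0.65, [0.465, 0.205, -0.002])]
top sugar_bowl [(0.74, [0.433, 0.46, 0.001])]
top tumbler [(0.68, [0.55, 0.43, -0.0])]
top well_1 [(0.63, [0.465, 0.111, 0.012])]
top well_2 [(0.63, [0.465, 0.111, 0.012])]
top well_3 [(0.63, [0.465, 0.111, 0.012])]
side tin_p [(0.94, [0.469, -0.254, 0.002]), (0.93, [0.617, -0.292, 0.002]), (0.78, [0.528, -0.396, 0.002]), (0.75, [0.438, -0.129, 0.0])]
side stand [(0.61, [0.464, 0.209, -0.002])]
side sugar_bowl [(0.87, [0.434, 0.457, 0.001]), (0.21, [0.462, 0.302, 0.007])]
side tumbler [(0.94, [0.546, 0.431, -0.002])]
side well_1 [(0.8, [0.464, 0.205, 0.009]), (0.76, [0.459, 0.304, 0.008]), (0.74, [0.469, 0.117, 0.009])]
side well_2 [(0.8, [0.464, 0.205, 0.009]), (0.76, [0.459, 0.304, 0.008]), (0.74, [0.469, 0.117, 0.009])]
side well_3 [(0.8, [0.464, 0.205, 0.009]), (0.76, [0.459, 0.304, 0.008]), (0.74, [0.469, 0.117, 0.009])]
```

View pics/top0.png

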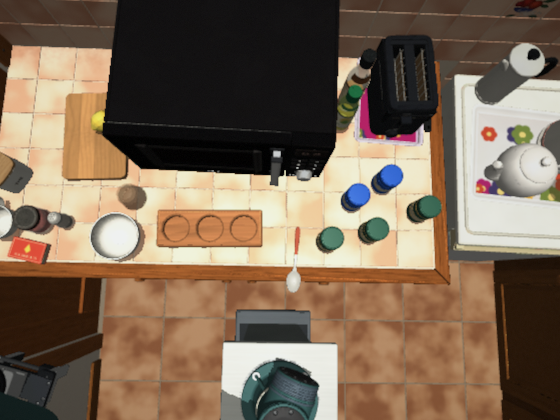

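View pics/side0.png

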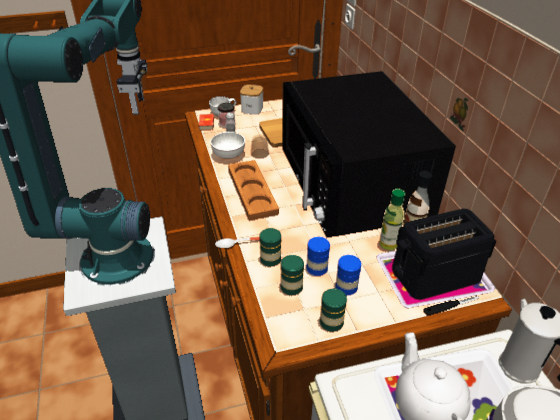

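Top view: three green tins at (331,239), (374,230) and (427,208). Blue look-alikes are at (355,197) and (387,179), the stand at (210,228), the bowl at (116,237), the tumbler at (131,197) and the spoon at (295,262). The dark-green tins with a cream band fit the description. The blue ones don't, so I rule them out. One enlarged crop will confirm this.

```bash
cat > h.py <<'E'
from bench import robot
import numpy as np, cv2
from scipy.spatial.transform import Rotation as R
def plan(p,yaw=None):
    "remaining shift/turn to TCP target p, tool down, closing radially unless yaw given; in row units"
    o=robot.get_obs(); T=R.from_euler('xyz',o['ee_rot'])
    if yaw is None: yaw=np.arctan2(p[1],p[0])+np.pi/2
    G=R.from_euler('xyz',[np.pi,0,yaw])
    w=(T.inv()*G).as_rotvec()/.1
    d=np.array(p)-o['tool_pos']
    print('twist total',w.round(2),'trans total, turn first',(G.inv().apply(d)/.04).round(2),'no turn',(T.inv().apply(d)/.04).round(2),'t',round(o['time'],2),o['tool_pos'].round(4))
def ray(cam,uv,z):
    m=robot.camera_model(cam); Rm=cv2.Rodrigues(np.array(m['rvec'],float))[0]; t=np.array(m['tvec'],float).ravel()
    K=np.array(m['camera_matrix'],float)
    uv=np.atleast_2d(uv).astype(float); d=np.c_[uv,np.ones(len(uv))]@np.linalg.inv(K).T@Rm; c=-Rm.T@t
    return c+d*((z-c[2])/d[:,2])[:,None]
def proj(cam,P):
    m=robot.camera_model(cam)
    return cv2.projectPoints(np.array(P,float).reshape(-1,3),np.array(m['rvec'],float),np.array(m['tvec'],float),np.array(m['camera_matrix'],float),None)[0].reshape(-1,2)
E
python3 - <<'E'
from h import *
a=cv2.imread('pics/side0.png')[215:345,215:390]; cv2.imwrite('pics/crop.png',cv2.resize(a,None,fx=4,fy=4,interpolation=cv2.INTER_CUBIC))
print('microwave front bottom x',ray('top',[[150,172],[276,185]],0).round(3), ray('top',[[276,185]],.25).round(3))
for n in ('p','q','r'):pass
plan([.42,.2,.40])
m=robot.camera_model('wrist'); Rm=cv2.Rodrigues(np.array(m['rvec']))[0]; print('wristcam pos',-Rm.T@np.array(m['tvec']).ravel(),'fwd',Rm[2], m['camera_matrix'])
E
```

```text
microwave front bottom x [[0.626 0.391 0.   ]
 [0.597 0.021 0.   ]] [[0.539 0.028 0.25 ]]
twist total [ 0.   -0.    8.77] trans total, turn first [-10.57   2.83   0.12] no turn [-8.94 -6.31  0.12] t 0.8 [0.136  0.5329 0.4048]
wristcam pos [0.05972289 0.55252399 0.38474154] fwd [ 0.26404622 -0.06796561 -0.9621124 ] [[360.45515244   0.         275.83190144]
 [  0.         360.45515244 207.71154295]
 [  0.           0.           1.        ]]
```

View pics/crop.png

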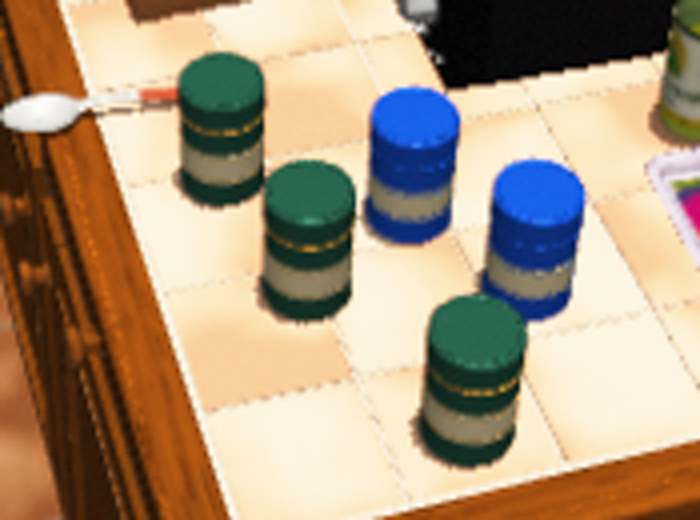

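Confirmed: greens at crop (220,130), (308,240) and (473,380), blues excluded. Moving over the stand for a closer look.

Request:
{"name": "play_rows", "arguments": {"translation": [[-0.76,-0.5,0],[-0.79,-0.45,0],[-0.83,-0.38,0],[-0.86,-0.3,0],[-0.88,-0.22,0],[-0.9,-0.14,0],[-0.91,-0.06,0],[-0.91,0.02,0]], "twist": [[0,0,0.73],[0,0,0.73],[0,0,0.73],[0,0,0.73],[0,0,0.73],[0,0,0.73],[0,0,0.73],[0,0,0.73]], "gripper": [1,1,1,1,1,1,1,1]}}

```text
time: 1.6
tool_pos: [0.3409, 0.3241, 0.405]
ee_rot: [3.141, -0.0, 2.305]
wrist_force: [-0.2, 0.1, -0.1]
width: 0.0941
finger_force: 0.0
```

Request:
{"name": "play_rows", "arguments": {"translation": [[-0.9,0.09,0],[-0.9,0.16,0],[-0.88,0.22,0],[-0.87,0.24,0],[0,0,0],[0,0,0]], "twist": [[0,0,0.73],[0,0,0.73],[0,0,0.73],[0,0,0.73],[0,0,0],[0,0,0]], "gripper": [1,1,1,1,1,1]}}

```text
time: 2.2
tool_pos: [0.4469, 0.2265, 0.4045]
ee_rot: [-3.141, -0.001, 2.015]
wrist_force: [0.1, 0.4, 0.3]
width: 0.0941
finger_force: 0.0
```

```bash
python3 - <<'E'
from h import *
im=robot.snapshot('wrist'); cv2.imwrite('pics/w1.png',im[:,:,::-1])
for n in('well_1','stand','tin_p'):
    print(n,[(round(d['score'],2),[round(float(v),3) for v in d['centre']]) for d in robot.spot_point(n,'wrist')])
print(proj('wrist',[[.464,y,.03] for y in(.112,.207,.302)]).round(1), robot.get_obs()['wrist_force'])
plan([.42,.2,.40])
E
```

```text
well_1 [(0.89, [0.468, 0.206, 0.012]), (0.72, [0.463, 0.304, 0.013]), (0.69, [0.468, 0.112, 0.01])]
stand [(0.57, [0.468, 0.209, 0.001])]
tin_p [(0.81, [0.444, -0.128, -0.003])]
[[244.5 287.7]
 [282.4 212.5]
 [325.5 127.1]] [ 0.63397483 -0.99282993 -0.77613103]
twist total [ 0.   -0.    0.03] trans total, turn first [-0.35 -0.88  0.12] no turn [-0.35 -0.88  0.12] t 2.4 [0.4459 0.2277 0.4049]
```

View pics/w1.png

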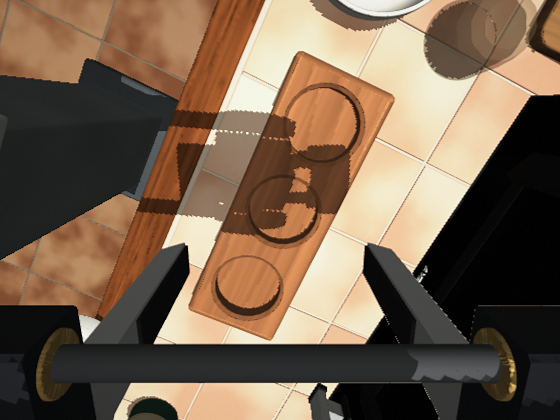

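The wrist view shows the stand's corners near (300,51), (394,98), (272,340) and (190,305), with wells at about (247,286), (283,209) and (326,124). I'll refine these in code.

```bash
python3 - <<'E'
from h import *
im=cv2.imread('pics/w1.png')
C=ray('wrist',[[300,51],[394,98],[272,340],[190,305]],.03); print(C.round(4),'mean',C.mean(0).round(4))
W=ray('wrist',[[247,286],[283,209],[326,124]],.03); print(W.round(4))
# fit stand pose: maximise gradient along outlines: mask of wood by hue, min-area rect in world plane
# rectify the z=.03 plane to a 1 mm/px map
g=np.array([[.38,.02],[.56,.02],[.56,.40],[.38,.40]]); px=proj('wrist',np.c_[g,[.03]*4]).astype(np.float32)
H=cv2.getPerspectiveTransform(px,np.float32([[0,0],[360,0],[360,760],[0,760]]))
r=cv2.warpPerspective(im,H,(360,760)); cv2.imwrite('pics/rect.png',cv2.resize(r,None,fx=.75,fy=.75))
top=robot.snapshot('top')
px=proj('top',np.c_[g,[.03]*4]).astype(np.float32)
H=cv2.getPerspectiveTransform(px,np.float32([[0,0],[360,0],[360,760],[0,760]]))
r2=cv2.warpPerspective(top[:,:,::-1].copy(),H,(360,760))
for r_ in (r,r2):
    for y in (.112,.207,.302):
        c=(int((.465-.38)*2000),int((y-.02)*2000)); cv2.circle(r_,c,72,(255,255,0),1); cv2.circle(r_,c,80,(0,255,255),1)
cv2.imwrite('pics/rect.png',cv2.resize(np.hstack([r,r2]),None,fx=.78,fy=.78))
plan([.37,-.0,.40])
E
```

```text
[[0.4115 0.352  0.03  ]
 [0.5097 0.3536 0.03  ]
 [0.5195 0.0651 0.03  ]
 [0.4183 0.0665 0.03  ]] mean [0.4648 0.2093 0.03  ]
[[0.4656 0.115  0.03  ]
 [0.4629 0.2106 0.03  ]
 [0.4631 0.3048 0.03  ]]
twist total [ 0.   -0.    4.47] trans total, turn first [-5.69 -1.9   0.12] no turn [-4.31 -4.17  0.12] t 2.45 [0.4459 0.2278 0.4049]
```

View pics/rect.png

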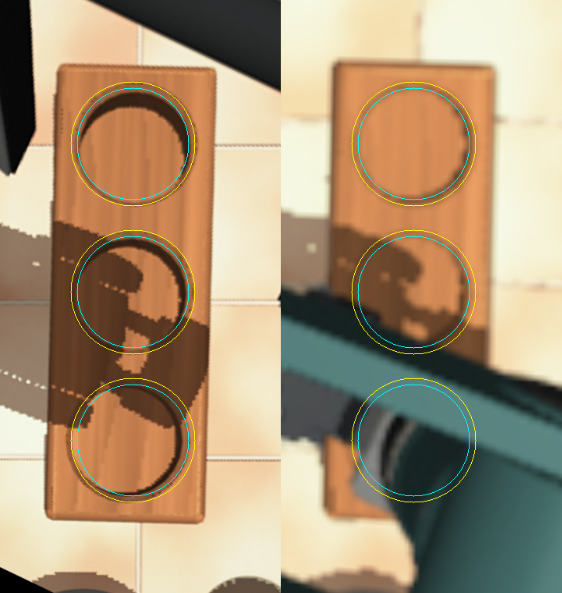

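Both views agree: stand centre ≈ (0.464, 0.2065), turned about +0.022 rad. That puts well_3 ≈ (0.466, 0.1115) and well_1 ≈ (0.462, 0.3015). Next, towards the tins on a smaller radius to stay clear of the microwave handle.

Request:
{"name": "play_rows", "arguments": {"translation": [[-0.3,-0.8,0],[-0.55,-0.6,0],[-0.8,-0.4,0],[-0.85,-0.3,0],[-0.85,-0.2,0],[-0.85,-0.1,0],[-0.85,0,0],[-0.85,0.1,0]], "twist": [[0,0,0.6],[0,0,0.6],[0,0,0.6],[0,0,0.6],[0,0,0.6],[0,0,0.6],[0,0,0.6],[0,0,0.5]], "gripper": [1,1,1,1,1,1,1,1]}}

```text
time: 3.25
tool_pos: [0.4086, -0.0359, 0.4051]
ee_rot: [3.14, -0.0, 1.545]
wrist_force: [0.4, 1.1, 0.5]
width: 0.0939
finger_force: 0.0
```

Request:
{"name": "play_rows", "arguments": {"translation": [[-0.5,0.2,0],[0,0,0],[0,0,0]], "twist": [[0,0,0.3],[0,0,0],[0,0,0]], "gripper": [1,1,1]}}

```text
time: 3.55
tool_pos: [0.4165, -0.055, 0.4047]
ee_rot: [-3.141, -0.001, 1.517]
wrist_force: [1.3, -0.5, -0.3]
width: 0.0937
finger_force: 0.0
```

```bash
python3 - <<'E'
from h import *
im=robot.snapshot('wrist'); cv2.imwrite('pics/w2.png',im[:,:,::-1])
for n in('tin_p','spoon'):
    print(n,[(round(d['score'],2),[round(float(v),4) for v in d['centre']]) for d in robot.spot_point(n,'wrist')])
# lid fits: circles at z=.1 rectified
T=[[.44,-.1285],[.469,-.253],[.528,-.397]]
for t in T:
    print(t,proj('wrist',[[*t,.1],[t[0]+.032,t[1],.1],[t[0],t[1]-.032,.1]]).round(1).tolist())
o=robot.get_obs();print(o['wrist_force'].round(2))
plan([.44,-.1285,.40])
E
```

```text
tin_p [(0.78, [0.4406, -0.1247, 0.0009]), (0.71, [0.4636, -0.2518, 0.0042])]
spoon [(0.96, [0.3836, -0.0368, -0.0023])]
[0.44, -0.1285] [[306.4, 286.2], [343.0, 284.5], [307.5, 318.3]]
[0.469, -0.253] [[340.3, 400.7], [373.4, 399.2], [340.4, 427.0]]
[0.528, -0.397] [[395.9, 507.5], [425.8, 506.3], [394.8, 528.9]]
[-0.7   0.47 -0.44]
twist total [ 0.   -0.    2.31] trans total, turn first [-1.61  1.09  0.12] no turn [-1.82  0.69  0.12] t 3.7 [ 0.4164 -0.0544  0.4048]
```

View pics/w2.png

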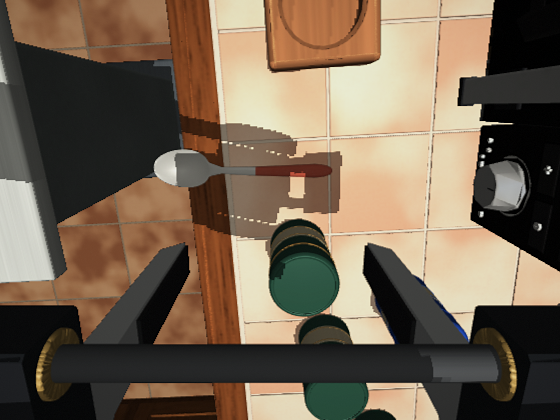

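The wrist view shows tin 1's lid at (304,283), about 3 px from the prediction, so tin 1 ≈ (0.439, -0.126). Tin 2's lid is near (335,390). The spoon handle ends at (330,170), clear of the gripper. Descending on tin 1.

Request:
{"name": "play_rows", "arguments": {"translation": [[-0.5,0.2,0],[-0.5,0.3,0],[-0.5,0.4,0],[-0.09,0.15,0.5],[0,0,0.8],[0,0,0.8],[0,0,0],[0,0,0]], "twist": [[0,0,0.7],[0,0,0.7],[0,0,0.7],[0,0,0.2],[0,0,0],[0,0,0],[0,0,0],[0,0,0]], "gripper": [1,1,1,1,1,1,1,1]}}

```text
time: 4.5
tool_pos: [0.4497, -0.1243, 0.321]
ee_rot: [-3.141, -0.0, 1.287]
wrist_force: [0.3, 0.2, 1.0]
width: 0.0942
finger_force: 0.0
```

```bash
python3 - <<'E'
from h import *
plan([.439,-.1257,.258])
E
```

```text
twist total [-0.01 -0.   -0.05] trans total, turn first [-0.11 -0.25  1.57] no turn [-0.11 -0.25  1.57] t 4.5 [ 0.4497 -0.1243  0.321 ]
```

Request:
{"name": "play_rows", "arguments": {"translation": [[-0.11,-0.25,0],[0,0,0.6],[0,0,0.6],[0,0,0.37],[0,0,0],[0,0,0],[0,0,0],[0,0,0]], "twist": [[0,0,0],[0,0,0],[0,0,0],[0,0,0],[0,0,0],[0,0,0],[0,0,0],[0,0,0]], "gripper": [1,1,1,1,1,0.3,0.1,-1]}}

```text
time: 5.3
tool_pos: [0.4392, -0.1267, 0.2596]
ee_rot: [3.138, 0.0, 1.286]
wrist_force: [1.0, 0.1, 0.5]
width: 0.0735
finger_force: 0.0
```

Request:
{"name": "play_rows", "arguments": {"translation": [[0,0,0],[0,0,0],[0,0,0],[0,0,0]], "twist": [[0,0,0],[0,0,0],[0,0,0],[0,0,0]], "gripper": [-1,-1,-1,-1]}}

```text
time: 5.7
tool_pos: [0.4388, -0.1266, 0.2588]
ee_rot: [3.141, 0.0, 1.286]
wrist_force: [-3.7, 0.6, 6.0]
width: 0.0635
finger_force: 30.0
```

```bash
python3 - <<'E'
from h import *
o=robot.get_obs();print(o['tool_pos'],o['width'],o['finger_force'],o['wrist_force'])
E
```

```text
[ 0.43879012 -0.12655104  0.25876143] 0.06346506002468028 30.00160574913025 [-3.72717972  0.580454    6.0120223 ]
```

Request:
{"name": "play_rows", "arguments": {"translation": [[0,0,-0.3],[0,0,-0.6],[0,0,-0.6],[0,0,0],[0,0,0],[0,0,0]], "twist": [[0,0,0],[0,0,0],[0,0,0],[0,0,0],[0,0,0],[0,0,0]], "gripper": [-1,-1,-1,-1,-1,-1]}}

```text
time: 6.3
tool_pos: [0.4383, -0.1263, 0.3161]
ee_rot: [-3.139, -0.0, 1.286]
wrist_force: [-0.0, 0.2, -2.4]
width: 0.0638
finger_force: 30.0
```

```bash
cat >> h.py <<'E'
def heft(n=8):
    F=[]
    for _ in range(n):
        robot.snapshot('side'); o=robot.get_obs(); F.append(np.r_[o['wrist_force'],o['wrist_torque']])
    print('heft',np.mean(F,0).round(2),'sd',np.std(F,0).round(2),o['width'],o['finger_force'])
E
python3 - <<'E'
from h import *
heft()
plan([.40,0,.32])
im=robot.snapshot('wrist'); cv2.imwrite('pics/w3.png',im[:,:,::-1])
E
```

```text
heft [-0.14  0.01 -2.33 -0.07  0.07 -0.01] sd [0.53 0.47 0.58 0.02 0.03 0.03] 0.0635256633650633 29.998104572296143
twist total [-0.01 -0.   -2.85] trans total, turn first [ 3.16 -0.97 -0.06] no turn [ 2.76 -1.82 -0.06] t 6.7 [ 0.4387 -0.1265  0.3175]
```

View pics/w3.png

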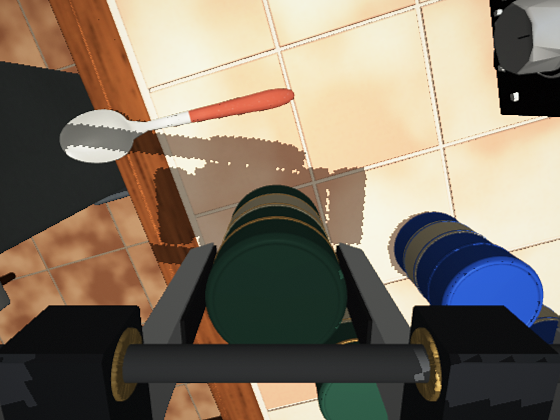

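Weight ≈ 2.3 N, about 0.24 kg, so tin 1 is certainly a light one: the fullest must be at least 0.30 kg. Tin 1 goes to well_3. The wrist view shows the lid centred between the pads at column 276. I'll check the offset along the tool's x in code.

```bash
python3 - <<'E'
from h import *
o=robot.get_obs(); T=R.from_euler('xyz',o['ee_rot']); a=np.linspace(0,2*np.pi,72)
zl=o['tool_pos'][2]-.2588+.1
for r in(.032,.030):
  for dx in(-.004,0,.004):
    c=o['tool_pos']+T.apply([dx,0,0]); c[2]=zl
    p=proj('wrist',c+np.c_[r*np.cos(a),r*np.sin(a),0*a]); print(r,dx,'cols',p[:,0].min().round(1),p[:,0].max().round(1),'rows',p[:,1].min().round(1),p[:,1].max().round(1))
im=cv2.imread('pics/w3.png'); print([tuple(im[r,276]) for r in range(205,250,3)]); print([(r,tuple(im[r,276])) for r in range(330,348,2)])
E
```

```text
0.032 -0.004 cols 200.6 348.3 rows 236.5 367.8
0.032 0 cols 200.1 348.8 rows 227.2 360.4
0.032 0.004 cols 199.5 349.3 rows 217.9 352.9
0.03 -0.004 cols 205.2 343.7 rows 241.1 364.1
0.03 0 cols 204.7 344.1 rows 231.9 356.7
0.03 0.004 cols 204.2 344.6 rows 222.6 349.2
[(np.uint8(86), np.uint8(106), np.uint8(111)), (np.uint8(23), np.uint8(28), np.uint8(16)), (np.uint8(23), np.uint8(29), np.uint8(16)), (np.uint8(24), np.uint8(29), np.uint8(15)), (np.uint8(41), np.uint8(79), np.uint8(108)), (np.uint8(23), np.uint8(27), np.uint8(13)), (np.uint8(23), np.uint8(29), np.uint8(16)), (np.uint8(23), np.uint8(29), np.uint8(16)), (np.uint8(23), np.uint8(29), np.uint8(16)), (np.uint8(25), np.uint8(32), np.uint8(18)), (np.uint8(31), np.uint8(40), np.uint8(21)), (np.uint8(32), np.uint8(42), np.uint8(21)), (np.uint8(39), np.uint8(49), np.uint8(27)), (np.uint8(31), np.uint8(39), np.uint8(21)), (np.uint8(36), np.uint8(46), np.uint8(24))]
[(330, (np.uint8(34), np.uint8(44), np.uint8(23))), (332, (np.uint8(35), np.uint8(45), np.uint8(24))), (334, (np.uint8(35), np.uint8(45), np.uint8(24))), (336, (np.uint8(34), np.uint8(44), np.uint8(23))), (338, (np.uint8(35), np.uint8(44), np.uint8(23))), (340, (np.uint8(35), np.uint8(45), np.uint8(23))), (342, (np.uint8(35), np.uint8(45), np.uint8(24))), (344, (np.uint8(25), np.uint8(27), np.uint8(24))), (346, (np.uint8(29), np.uint8(28), np.uint8(27)))]
```

Request:
{"name": "play_rows", "arguments": {"translation": [[0.6,-0.4,-0.3],[0.7,-0.4,-0.1],[0.8,-0.3,0],[0.8,-0.1,0],[0.8,0,0],[0.8,0,0],[0.8,0,0],[0.5,0,0]], "twist": [[0,0,-0.6],[0,0,-0.7],[0,0,-0.7],[0,0,-0.8],[0,0,-0.8],[0,0,-0.7],[0,0,-0.7],[0,0,-0.2]], "gripper": [-1,-1,-1,-1,-1,-1,-1,-1]}}

```text
time: 7.55
tool_pos: [0.401, 0.1145, 0.334]
ee_rot: [3.141, -0.001, 1.809]
wrist_force: [-0.7, -0.8, -2.9]
width: 0.0639
finger_force: 30.0
```

```bash
python3 - <<'E'
from h import *
plan([.466,.1115,.31])
E
```

```text
twist total [ 0.01 -0.01  0.04] trans total, turn first [-0.45  1.56  0.6 ] no turn [-0.46  1.56  0.6 ] t 7.55 [0.401  0.1145 0.334 ]
```

Request:
{"name": "play_rows", "arguments": {"translation": [[-0.1,0.5,0],[-0.15,0.5,0.1],[-0.2,0.56,0.3],[0,0,0.2],[0,0,0],[0,0,0],[0,0,0]], "twist": [[0,0,0.04],[0,0,0],[0,0,0],[0,0,0],[0,0,0],[0,0,0],[0,0,0]], "gripper": [-1,-1,-1,-1,-1,-1,-1]}}

```text
time: 8.25
tool_pos: [0.4659, 0.1096, 0.3105]
ee_rot: [3.141, -0.0, 1.802]
wrist_force: [-0.0, -0.5, -1.9]
width: 0.0636
finger_force: 30.0
```

```bash
python3 - <<'E'
from h import *
plan([.466,.1115,.31])
im=robot.snapshot('wrist')[:,:,::-1].copy(); a=np.linspace(0,2*np.pi,90)
for y,x in((.2065,.464),(.1115,.466),(.3015,.462)):
    for r in (.036,.04):
        cv2.polylines(im,[proj('wrist',np.c_[x+r*np.cos(a),y+r*np.sin(a),0*a+.03]).round().astype(int)],True,(255,255,0),1)
cv2.imwrite('pics/w4.png',im)
E
```

```text
twist total [ 0.01 -0.   -0.04] trans total, turn first [0.05 0.01 0.01] no turn [0.05 0.01 0.01] t 8.25 [0.4659 0.1096 0.3105]
```

View pics/w4.png

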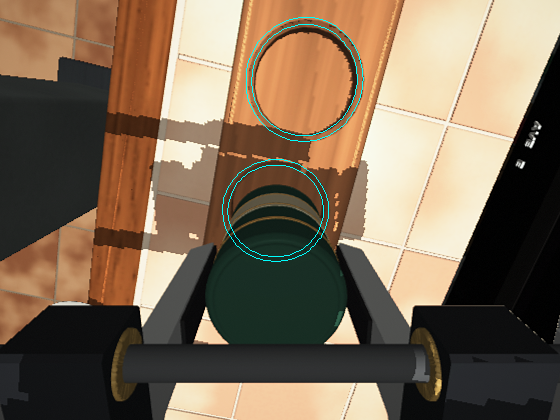

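The well_2 rim at (306,80) coincides with my overlay, so the stand model holds to about 1 mm. Lowering into well_3.

Request:
{"name": "play_rows", "arguments": {"translation": [[0.05,0.01,0.2],[0,0,0.25],[0,0,0.2],[0,0,0.15],[0,0,0.1],[0,0,0.07],[0,0,0]], "twist": [[0,0,0],[0,0,0],[0,0,0],[0,0,0],[0,0,0],[0,0,0],[0,0,0]], "gripper": [-1,-1,-1,-1,-1,-1,-1]}}

```text
time: 9.0
tool_pos: [0.4662, 0.1115, 0.2706]
ee_rot: [-3.141, -0.0, 1.802]
wrist_force: [0.1, 0.4, -2.5]
width: 0.0636
finger_force: 30.0
```

```bash
python3 - <<'E'
from h import *
heft(4); plan([.466,.1115,.2688])
E
```

```text
heft [-0.35  0.61 -2.25 -0.08  0.04 -0.  ] sd [0.72 0.43 0.23 0.03 0.01 0.03] 0.06365079148653023 29.99610185623169
twist total [ 0.01  0.   -0.04] trans total, turn first [ 0.   -0.01  0.07] no turn [ 0.   -0.01  0.07] t 9.2 [0.4665 0.1116 0.2715]
```

Request:
{"name": "play_rows", "arguments": {"translation": [[0,0,0.05],[0,0,0.02],[0,0,0],[0,0,0],[0,0,0],[0,0,0],[0,0,0]], "twist": [[0,0,0],[0,0,0],[0,0,0],[0,0,0],[0,0,0],[0,0,0],[0,0,0]], "gripper": [-1,-1,-1,0.4,0.6,1,1]}}

```text
time: 9.9
tool_pos: [0.4664, 0.1116, 0.2684]
ee_rot: [3.141, -0.0, 1.802]
wrist_force: [0.2, 0.8, 0.4]
width: 0.0863
finger_force: 0.0
```

Request:
{"name": "play_rows", "arguments": {"translation": [[0,0,0],[0,0,-0.4],[0,0,-0.8],[0,0,-0.8],[0,0,-0.8],[0,-0.3,-0.4],[0,-0.7,0],[-0.4,-0.6,0]], "twist": [[0,0,0],[0,0,0],[0,0,0],[0,0,0],[0,0,0],[0,0,0],[0,0,0],[0,0,0.4]], "gripper": [1,1,1,1,1,1,1,1]}}

```text
time: 10.7
tool_pos: [0.4068, 0.0818, 0.3972]
ee_rot: [3.14, -0.0, 1.763]
wrist_force: [0.3, 0.0, -0.4]
width: 0.0941
finger_force: 0.0
```

Request:
{"name": "play_rows", "arguments": {"translation": [[-0.9,0,0],[-0.9,0,0],[-0.9,0,0],[-0.9,0,0],[-0.9,0,0],[-0.9,0.2,0],[-0.5,0.2,0],[0,0,0]], "twist": [[0,0,0.9],[0,0,0.9],[0,0,0.9],[0,0,0.9],[0,0,0.8],[0,0,0.8],[0,0,0.4],[0,0,0]], "gripper": [1,1,1,1,1,1,1,1]}}

```text
time: 11.5
tool_pos: [0.4094, -0.1577, 0.396]
ee_rot: [-3.141, 0.001, 1.197]
wrist_force: [0.3, -0.0, -0.5]
width: 0.094
finger_force: 0.0
```

```bash
python3 - <<'E'
from h import *
im=robot.snapshot('wrist'); cv2.imwrite('pics/w5.png',im[:,:,::-1])
robot.snapshot('side'); s=robot.snapshot('top')
for c in('wrist','side','top'):
    print(c,[(round(d['score'],2),[round(float(v),4) for v in d['centre']]) for d in robot.spot_point('tin_p',c)])
a=np.linspace(0,2*np.pi,90)
for x,y in((.466,-.251),(.528,-.397)):
    p=proj('wrist',np.c_[x+.03*np.cos(a),y+.03*np.sin(a),0*a+.1]);print(p.min(0),p.max(0))
plan([.466,-.251,.40])
E
```

```text
wrist [(0.73, [0.4678, -0.2503, -0.0005]), (0.73, [0.6192, -0.2902, 0.0007]), (0.66, [0.5257, -0.3962, -0.0001]), (0.64, [0.5541, -0.2025, 0.0003])]
side [(0.95, [0.6103, -0.2942, -0.001]), (0.92, [0.5273, -0.3978, -0.0019]), (0.8, [0.4687, -0.2517, 0.002]), (0.66, [0.5568, -0.1986, -0.002]), (0.63, [0.4675, 0.1116, 0.0111])]
top [(0.86, [0.6127, -0.2943, 0.0019]), (0.82, [0.526, -0.3963, 0.0027]), (0.8, [0.4658, 0.1126, 0.0081]), (0.62, [0.5538, -0.2032, 0.0035])]
[342.20287718 255.41269241] [412.94490158 319.00164514]
[453.59015897 370.79084644] [518.41338475 423.20583603]
twist total [ 0.   -0.    1.27] trans total, turn first [-1.45  2.38 -0.09] no turn [-1.75  2.18 -0.09] t 11.8 [ 0.4097 -0.1546  0.3964]
```

View pics/w5.png

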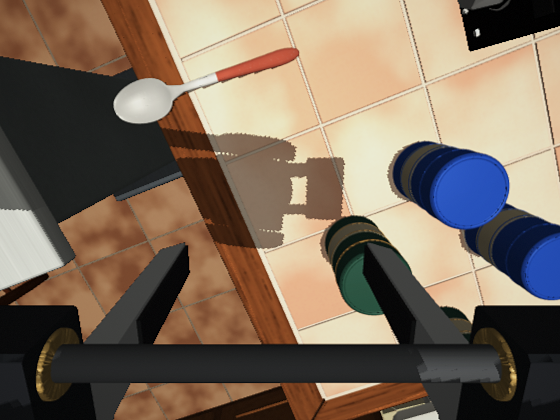

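Tin 1 is seated: its networks' origin is at z ≈ 0.011 near (0.467, 0.112). The wrist view shows tin 2's lid at (375,280), with the blue look-alikes further right. Going for tin 2 at ≈ (0.466, -0.250).

Request:
{"name": "play_rows", "arguments": {"translation": [[-0.5,0.7,0],[-0.5,0.8,0],[-0.48,0.8,0],[0,0,0.5],[0,0,0.8],[0,0,0.6],[0,0,0],[0,0,0]], "twist": [[0,0,0.6],[0,0,0.67],[0,0,0],[0,0,0],[0,0,0],[0,0,0],[0,0,0],[0,0,0]], "gripper": [1,1,1,1,1,1,1,1]}}

```text
time: 12.6
tool_pos: [0.4686, -0.2472, 0.3205]
ee_rot: [-3.141, -0.0, 1.076]
wrist_force: [-0.7, -0.6, -0.4]
width: 0.0937
finger_force: 0.0
```

```bash
python3 - <<'E'
from h import *
plan([.466,-.2497,.2588])
im=robot.snapshot('wrist')[:,:,::-1].copy(); a=np.linspace(0,2*np.pi,90)
for r in(.030,.032):
  p=proj('wrist',np.c_[.466+r*np.cos(a),-.2497+r*np.sin(a),0*a+.1]);print(p.min(0),p.max(0))
g=cv2.cvtColor(im,cv2.COLOR_BGR2HSV); m=cv2.inRange(g,(60,100,25),(95,255,255)); m[345:]=0
n,l,s,c=cv2.connectedComponentsWithStats(m); i=1+np.argmax(s[1:,4]); print(s[i])
cv2.imwrite('pics/w6.png',im)
E
```

```text
twist total [-0.   -0.   -0.03] trans total, turn first [-0.08 -0.03  1.54] no turn [-0.08 -0.03  1.54] t 12.6 [ 0.4686 -0.2472  0.3205]
[221.63194276 200.56180831] [321.45667662 293.55877799]
[218.29641287 197.20951333] [324.78202529 296.42581076]
[ 224  201  101   96 7602]
```

Request:
{"name": "play_rows", "arguments": {"translation": [[-0.11,0.01,0],[0,0,0.6],[0,0,0.6],[0,0,0.36],[0,0,0],[0,0,0],[0,0,0],[0,0,0]], "twist": [[0,0,0],[0,0,0],[0,0,0],[0,0,0],[0,0,0],[0,0,0],[0,0,0],[0,0,0]], "gripper": [1,1,1,1,1,0.3,0.1,-1]}}

```text
time: 13.45
tool_pos: [0.467, -0.2523, 0.2594]
ee_rot: [3.139, 0.0, 1.075]
wrist_force: [0.1, 0.3, 0.4]
width: 0.0732
finger_force: 0.0
```

Request:
{"name": "play_rows", "arguments": {"translation": [[0,0,0],[0,0,0],[0,0,0],[0,0,0]], "twist": [[0,0,0],[0,0,0],[0,0,0],[0,0,0]], "gripper": [-1,-1,-1,-1]}}

```text
time: 13.85
tool_pos: [0.4665, -0.252, 0.2587]
ee_rot: [3.142, 0.0, 1.075]
wrist_force: [-3.4, 0.2, 5.0]
width: 0.0637
finger_force: 30.0
```

Request:
{"name": "play_rows", "arguments": {"translation": [[0,0,-0.3],[0,0,-0.6],[0,0,-0.6],[0,0,0],[0,0,0],[0,0,0]], "twist": [[0,0,0],[0,0,0],[0,0,0],[0,0,0],[0,0,0],[0,0,0]], "gripper": [-1,-1,-1,-1,-1,-1]}}

```text
time: 14.45
tool_pos: [0.4662, -0.2518, 0.316]
ee_rot: [-3.139, -0.0, 1.075]
wrist_force: [-0.6, 0.1, -1.3]
width: 0.0638
finger_force: 30.0
```

```bash
cat >> h.py <<'E'
def lidcheck():
    "lid mask box against the lid of a tin at the grasp point, tin's lid 1-r r=.03"
    im=robot.snapshot('wrist')[:,:,::-1].copy(); o=robot.get_obs(); T=R.from_euler('xyz',o['ee_rot']); a=np.linspace(0,2*np.pi,90)
    for dx in(-.004,0,.004):
        c=o['tool_pos']+T.apply([dx,0,0]); c[2]=o['tool_pos'][2]-.1588
        p=proj('wrist',c+np.c_[.03*np.cos(a),.03*np.sin(a),0*a]); print(dx,p.min(0).round(1),p.max(0).round(1))
    g=im[:,276].astype(int).sum(1); print('col276 sums',list(zip(range(200,256,2),g[200:256:2])))
    cv2.imwrite('pics/lid.png',im)
E
python3 - <<'E'
from h import *
heft(); lidcheck(); plan([.4,-.08,.33])
E
```

```text
heft [-0.17 -0.15 -1.52 -0.07  0.11  0.01] sd [0.49 0.45 0.39 0.04 0.03 0.02] 0.06370312692971937 29.998971819877625
-0.004 [205.3 241.4] [343.7 364.4]
0 [204.8 232.2] [344.2 357. ]
0.004 [204.3 222.9] [344.7 349.4]
col276 sums [(200, np.int64(266)), (202, np.int64(59)), (204, np.int64(67)), (206, np.int64(66)), (208, np.int64(66)), (210, np.int64(82)), (212, np.int64(266)), (214, np.int64(57)), (216, np.int64(67)), (218, np.int64(64)), (220, np.int64(66)), (222, np.int64(63)), (224, np.int64(68)), (226, np.int64(74)), (228, np.int64(92)), (230, np.int64(92)), (232, np.int64(100)), (234, np.int64(117)), (236, np.int64(101)), (238, np.int64(88)), (240, np.int64(108)), (242, np.int64(104)), (244, np.int64(107)), (246, np.int64(101)), (248, np.int64(106)), (250, np.int64(102)), (252, np.int64(104)), (254, np.int64(102))]
twist total [-0.   -0.   -2.99] trans total, turn first [ 3.89 -2.47 -0.31] no turn [ 2.99 -3.51 -0.31] t 14.9 [ 0.4666 -0.252   0.3177]
```

Tin 2 ≈ 1.5 N (0.155 kg), also light, so tin 3 must be the full one. Tin 2 goes to well_1 via a high, small-radius path.

Request:
{"name": "play_rows", "arguments": {"translation": [[0,-0.8,-0.4],[0.1,-0.8,-0.5],[0.4,-0.6,-0.5],[0.8,-0.4,-0.4],[0.9,-0.2,-0.2],[0.9,-0.1,0],[0.9,0,0],[0.9,0,0]], "twist": [[0,0,0],[0,0,-0.2],[0,0,-0.6],[0,0,-0.9],[0,0,-0.9],[0,0,-0.9],[0,0,-0.9],[0,0,-0.9]], "gripper": [-1,-1,-1,-1,-1,-1,-1,-1]}}

```text
time: 15.7
tool_pos: [0.4121, -0.0115, 0.3983]
ee_rot: [3.14, 0.0, 1.608]
wrist_force: [0.3, 0.2, -2.4]
width: 0.0638
finger_force: 30.0
```

```bash
python3 - <<'E'
from h import *
plan([.4628,.3002,.40])
E
```

```text
twist total [ 0.01  0.01 -5.38] trans total, turn first [ 5.85  5.3  -0.04] no turn [ 7.74  1.56 -0.04] t 15.7 [ 0.4121 -0.0115  0.3983]
```

Request:
{"name": "play_rows", "arguments": {"translation": [[0.9,0,0],[0.9,0,0],[0.9,0.1,0],[0.9,0.4,0],[0.9,0.6,0],[0.8,0.8,0],[0.6,0.9,0],[0,0.5,0]], "twist": [[0,0,-0.88],[0,0,-0.88],[0,0,-0.88],[0,0,-0.8],[0,0,-0.8],[0,0,-0.7],[0,0,-0.44],[0,0,0]], "gripper": [-1,-1,-1,-1,-1,-1,-1,-1]}}

```text
time: 16.5
tool_pos: [0.4672, 0.2723, 0.3976]
ee_rot: [3.141, -0.002, 2.148]
wrist_force: [-0.1, -1.2, -2.1]
width: 0.0637
finger_force: 30.0
```

Request:
{"name": "play_rows", "arguments": {"translation": [[0,0,0],[0,0,0]], "twist": [[0,0,0],[0,0,0]], "gripper": [-1,-1]}}

```text
time: 16.7
tool_pos: [0.467, 0.2688, 0.3975]
ee_rot: [-3.14, 0.0, 2.143]
wrist_force: [-0.9, 0.3, -1.9]
width: 0.0635
finger_force: 30.0
```

```bash
python3 - <<'E'
from h import *
plan([.4628,.3002,.31])
E
```

```text
twist total [-0.01  0.   -0.03] trans total, turn first [0.72 0.34 2.19] no turn [0.72 0.34 2.19] t 16.7 [0.467  0.2688 0.3975]
```

Request:
{"name": "play_rows", "arguments": {"translation": [[0.4,0.2,0],[0.32,0.14,0],[0,0,0.6],[0,0,0.8],[0,0,0.6],[0,0,0.19],[0,0,0],[0,0,0]], "twist": [[0,0,0],[0,0,0],[0,0,0],[0,0,0],[0,0,0],[0,0,0],[0,0,0],[0,0,0]], "gripper": [-1,-1,-1,-1,-1,-1,-1,-1]}}

```text
time: 17.5
tool_pos: [0.4632, 0.3004, 0.312]
ee_rot: [3.139, 0.0, 2.143]
wrist_force: [0.5, -0.3, -1.9]
width: 0.0637
finger_force: 30.0
```

```bash
python3 - <<'E'
from h import *
plan([.4628,.3002,.2688])
E
```

```text
twist total [ 0.03  0.   -0.04] trans total, turn first [ 0.   -0.01  1.08] no turn [ 0.   -0.01  1.08] t 17.5 [0.4632 0.3004 0.312 ]
```

Request:
{"name": "play_rows", "arguments": {"translation": [[0,-0.01,0.2],[0,0,0.25],[0,0,0.2],[0,0,0.15],[0,0,0.1],[0,0,0.07],[0,0,0]], "twist": [[0,0,0],[0,0,0],[0,0,0],[0,0,0],[0,0,0],[0,0,0],[0,0,0]], "gripper": [-1,-1,-1,-1,-1,-1,-1]}}

```text
time: 18.2
tool_pos: [0.4626, 0.3002, 0.271]
ee_rot: [-3.141, -0.0, 2.143]
wrist_force: [0.1, 0.1, -0.9]
width: 0.0639
finger_force: 30.0
```

```bash
python3 - <<'E'
from h import *
heft(4); plan([.4628,.3002,.2688])
E
```

```text
heft [-0.24  0.14 -1.27 -0.07  0.01 -0.01] sd [0.2  0.35 0.72 0.02 0.03 0.03] 0.06369955665218656 29.998933374881744
twist total [ 0.01  0.   -0.03] trans total, turn first [-0.   -0.    0.08] no turn [-0.   -0.    0.08] t 18.4 [0.4628 0.3003 0.2719]
```

Request:
{"name": "play_rows", "arguments": {"translation": [[0,0,0.05],[0,0,0.03],[0,0,0],[0,0,0],[0,0,0],[0,0,0],[0,0,0]], "twist": [[0,0,0],[0,0,0],[0,0,0],[0,0,0],[0,0,0],[0,0,0],[0,0,0]], "gripper": [-1,-1,-1,0.4,0.6,1,1]}}

```text
time: 19.1
tool_pos: [0.4627, 0.3002, 0.2684]
ee_rot: [3.141, -0.0, 2.143]
wrist_force: [-0.1, 0.0, 0.5]
width: 0.086
finger_force: 0.0
```

Request:
{"name": "play_rows", "arguments": {"translation": [[0,0,0],[0,0,-0.4],[0,0,-0.8],[0,0,-0.8],[0,0,-0.8],[0,-0.4,-0.4],[0,-0.8,0],[0,-0.9,0]], "twist": [[0,0,0],[0,0,0],[0,0,0],[0,0,0],[0,0,0],[0,0,0],[0,0,0],[0,0,0]], "gripper": [1,1,1,1,1,1,1,1]}}

```text
time: 19.9
tool_pos: [0.3917, 0.2544, 0.397]
ee_rot: [3.14, 0.0, 2.143]
wrist_force: [-0.0, -1.1, 0.1]
width: 0.094
finger_force: 0.0
```

Request:
{"name": "play_rows", "arguments": {"translation": [[-0.4,-0.8,0],[-0.9,-0.5,0],[-0.9,0,0],[-0.9,0,0],[-0.9,0,0],[-0.9,0,0],[-0.9,0,0],[-0.9,0,0]], "twist": [[0,0,0.4],[0,0,0.8],[0,0,0.86],[0,0,0.86],[0,0,0.86],[0,0,0.86],[0,0,0.86],[0,0,0.86]], "gripper": [1,1,1,1,1,1,1,1]}}

```text
time: 20.7
tool_pos: [0.425, -0.0264, 0.3963]
ee_rot: [3.141, -0.0, 1.503]
wrist_force: [1.1, -0.0, -0.1]
width: 0.0939
finger_force: 0.0
```

```bash
python3 - <<'E'
from h import *
im=robot.snapshot('top'); cv2.imwrite('pics/top2.png',im[:,:,::-1]); robot.snapshot('side')
for c in('side','top'):
    print(c,[(round(d['score'],2),[round(float(v),4) for v in d['centre']]) for d in robot.spot_point('tin_p',c)])
plan([.46,-.345,.40])
E
```

```text
side [(0.85, [0.6152, -0.293, -0.0012]), (0.8, [0.5284, -0.3953, -0.0004]), (0.78, [0.4659, 0.1085, 0.0094]), (0.51, [0.4654, 0.2997, 0.0131])]
top [(0.82, [0.5564, -0.2016, 0.002]), (0.81, [0.6103, -0.2942, 0.0034]), (0.79, [0.4695, 0.1107, 0.0107]), (0.67, [0.4651, 0.3006, 0.0089]), (0.61, [0.5257, -0.394, 0.0028])]
twist total [-0.   -0.01  5.78] trans total, turn first [-5.87  5.5  -0.09] no turn [-7.92  1.4  -0.1 ] t 20.9 [ 0.4249 -0.0254  0.3962]
```

Request:
{"name": "play_rows", "arguments": {"translation": [[-0.9,0,0],[-0.9,0.1,0],[-0.9,0.4,0],[-0.9,0.7,0],[-0.9,0.8,0],[-0.9,0.9,0],[-0.4,0.9,0],[-0.2,0.9,0]], "twist": [[0,0,0.86],[0,0,0.86],[0,0,0.86],[0,0,0.86],[0,0,0.86],[0,0,0.86],[0,0,0.6],[0,0,0.1]], "gripper": [1,1,1,1,1,1,1,1]}}

```text
time: 21.7
tool_pos: [0.5196, -0.334, 0.3961]
ee_rot: [-3.141, -0.0, 0.921]
wrist_force: [0.6, -0.5, 0.3]
width: 0.0942
finger_force: 0.0
```

Request:
{"name": "play_rows", "arguments": {"translation": [[0,0,0],[0,0,0]], "twist": [[0,0,0],[0,0,0]], "gripper": [1,1]}}

```text
time: 21.9
tool_pos: [0.5194, -0.3325, 0.3951]
ee_rot: [-3.139, -0.001, 0.923]
wrist_force: [0.0, 0.0, 1.2]
width: 0.0937
finger_force: 0.0
```

```bash
python3 - <<'E'
from h import *
plan([.527,-.396,.32])
E
```

```text
twist total [-0.03 -0.01 -0.03] trans total, turn first [-1.16  1.11  1.88] no turn [-1.15  1.11  1.87] t 21.9 [ 0.5194 -0.3325  0.3951]
```

Request:
{"name": "play_rows", "arguments": {"translation": [[-0.6,0.55,0],[-0.55,0.56,0],[0,0,0.5],[0,0,0.8],[0,0,0.57],[0,0,0],[0,0,0]], "twist": [[0,0,0],[0,0,0],[0,0,0],[0,0,0],[0,0,0],[0,0,0],[0,0,0]], "gripper": [1,1,1,1,1,1,1]}}

```text
time: 22.6
tool_pos: [0.5261, -0.3954, 0.3226]
ee_rot: [3.141, -0.0, 0.923]
wrist_force: [0.2, -0.1, 0.1]
width: 0.0939
finger_force: 0.0
```

```bash
python3 - <<'E'
from h import *
plan([.527,-.396,.2588])
im=robot.snapshot('wrist')[:,:,::-1].copy(); a=np.linspace(0,2*np.pi,90)
for r in(.030,):
  p=proj('wrist',np.c_[.527+r*np.cos(a),-.396+r*np.sin(a),0*a+.1]);print(p.min(0),p.max(0))
g=cv2.cvtColor(im,cv2.COLOR_BGR2HSV); m=cv2.inRange(g,(60,100,25),(95,255,255)); m[345:]=0
n,l,s,c=cv2.connectedComponentsWithStats(m); i=1+np.argmax(s[1:,4]); print(s[i])
E
```

```text
twist total [ 0.   -0.   -0.04] trans total, turn first [0.   0.03 1.59] no turn [0.   0.03 1.59] t 22.6 [ 0.5261 -0.3954  0.3226]
[225.12490254 193.96308031] [324.46660835 286.99487461]
[ 231  190  101   96 7625]
```

Request:
{"name": "play_rows", "arguments": {"translation": [[0.04,0.09,0],[0,0,0.6],[0,0,0.6],[0,0,0.39],[0,0,0],[0,0,0],[0,0,0],[0,0,0]], "twist": [[0,0,0],[0,0,0],[0,0,0],[0,0,0],[0,0,0],[0,0,0],[0,0,0],[0,0,0]], "gripper": [1,1,1,1,1,0.3,0.1,-1]}}

```text
time: 23.45
tool_pos: [0.5301, -0.3982, 0.2597]
ee_rot: [3.138, 0.0, 0.921]
wrist_force: [0.3, 0.9, 1.4]
width: 0.0731
finger_force: 0.0
```

Request:
{"name": "play_rows", "arguments": {"translation": [[0,0,0],[0,0,0],[0,0,0],[0,0,0]], "twist": [[0,0,0],[0,0,0],[0,0,0],[0,0,0]], "gripper": [-1,-1,-1,-1]}}

```text
time: 23.85
tool_pos: [0.5293, -0.3976, 0.2591]
ee_rot: [-3.14, 0.0, 0.921]
wrist_force: [-4.3, 3.3, 5.5]
width: 0.0633
finger_force: 30.0
```

Request:
{"name": "play_rows", "arguments": {"translation": [[0,0,-0.3],[0,0,-0.6],[0,0,-0.6],[0,0,0],[0,0,0],[0,0,0]], "twist": [[0,0,0],[0,0,0],[0,0,0],[0,0,0],[0,0,0],[0,0,0]], "gripper": [-1,-1,-1,-1,-1,-1]}}

```text
time: 24.45
tool_pos: [0.5295, -0.3976, 0.3153]
ee_rot: [-3.138, -0.0, 0.921]
wrist_force: [-0.1, 0.4, -4.5]
width: 0.0635
finger_force: 30.0
```

```bash
python3 - <<'E'
from h import *
heft(); plan([.42,-.29,.46])
E
```

```text
heft [ 0.17  0.27 -4.18 -0.07  0.1  -0.  ] sd [0.28 0.51 0.26 0.03 0.03 0.02] 0.06340166195782444 29.99252289533615
twist total [-0.01 -0.   -0.46] trans total, turn first [ 0.66 -3.79 -3.56] no turn [ 0.49 -3.82 -3.56] t 24.85 [ 0.5298 -0.3979  0.3175]
```

Tin 3 weighs 4.2 N against 2.3 N and 1.5 N, so it is the full one. Raising it over the free front part.

Request:
{"name": "play_rows", "arguments": {"translation": [[0,0,-0.4],[0,0,-0.7],[0,-0.3,-0.7],[0,-0.5,-0.7],[0,-0.5,-0.6],[0,-0.5,-0.4],[0,-0.3,0],[0,-0.1,0]], "twist": [[0,0,0],[0,0,0],[0,0,0],[0,0,0],[0,0,0],[0,0,0],[0,0,0],[0,0,0]], "gripper": [-1,-1,-1,-1,-1,-1,-1,-1]}}

```text
time: 25.65
tool_pos: [0.4587, -0.3437, 0.4612]
ee_rot: [3.137, 0.0, 0.921]
wrist_force: [0.1, 0.1, -4.9]
width: 0.0637
finger_force: 30.0
```

Request:
{"name": "play_rows", "arguments": {"translation": [[0,0,0],[0,0,0],[0,0,0],[0,0,0]], "twist": [[0,0,0],[0,0,0],[0,0,0],[0,0,0]], "gripper": [-1,-1,-1,-1]}}

```text
time: 26.05
tool_pos: [0.4601, -0.345, 0.457]
ee_rot: [-3.14, -0.0, 0.921]
wrist_force: [-0.4, -0.3, -4.5]
width: 0.0638
finger_force: 30.0
```

```bash
python3 - <<'E'
from h import *
heft(3); o=robot.get_obs(); print(o['tool_pos'],abs(o['qvel']).max())
t=robot.snapshot('top')[:,:,::-1]; s=robot.snapshot('side')[:,:,::-1]
for c in('top','side'):
    print(c,[(round(d['score'],2),[round(float(v),4) for v in d['centre']]) for d in robot.spot_point('tin_p',c)])
A=cv2.resize(t[160:280,60:290],(690,360),interpolation=cv2.INTER_CUBIC)
B=cv2.resize(s[120:240,180:340],(400,240)); C=cv2.resize(s,(290,240))[:,:290]
cv2.imwrite('pics/fin.png',np.vstack([A,np.hstack([B,C])]))
E
```

```text
heft [ 0.06  0.37 -4.33 -0.05  0.09  0.02] sd [0.49 0.72 0.35 0.02 0.04 0.01] 0.06348385295441718 29.992699921131134
[ 0.45995232 -0.34480941  0.45737226] 0.005386407575858351
top [(0.96, [0.4658, 0.3022, 0.0087]), (0.66, [0.5576, -0.1995, 0.002]), (0.6, [0.4677, 0.1089, 0.0105]), (0.59, [0.4587, -0.3399, 0.1994]), (0.57, [0.6113, -0.2957, 0.0045])]
side [(0.96, [0.4639, 0.2981, 0.0113]), (0.8, [0.613, -0.2925, 0.0001]), (0.79, [0.4597, -0.3422, 0.1968]), (0.63, [0.4665, 0.1118, 0.0103])]
```

View pics/fin.png

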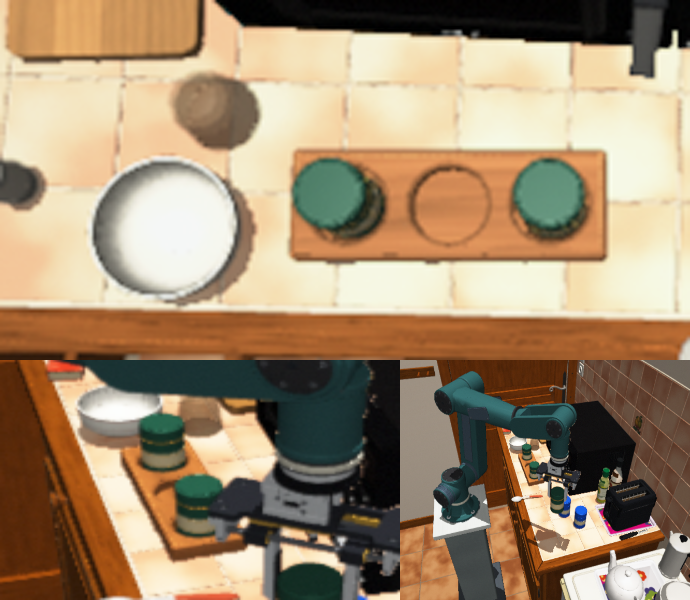

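The picture shows both light tins upright in the outer wells, with lids at (330,195) and (548,195). The bowl, spoon and tumbler are in place, and the full tin is held about 20 cm up, at x = 0.46. Handing in.

```bash
python3 -c "
from bench import robot
print(robot.close_job())"
```

```text
the job is handed in; nothing more can be done
None
```

I've handed the job in: the heaviest tin (about 4.2 N) is held upright about 20 cm above the front of the worktop, and the two lighter tins (about 2.3 N and 1.5 N) stand in the outer wells; the hand-in gave no verdict.

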